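# Slide the cover plate out over the edge of the granite

### The arm

A 7-joint arm with a two-finger parallel gripper is mounted at the origin on the work surface. World frame = base frame: x ahead of the robot, y to its left, z up, the work surface at z = 0. Lengths are in m, angles in degrees, forces in N, time in s.
With the tool pointing down it reaches from about 0.35 to 0.9 m from the base axis. Payload 8.1 kg.
Tool frame: the origin (TCP) lies between the finger pads; the fingertips stand robot.tip_extent ahead of it and the grasp point (between the pads) is the TCP (robot.tip_extent is the distance from the TCP to the fingertips, in m); z points along the fingers, y is the line along which they close (so a half turn about z gives the same grasp; the last joint's range is limited). The gripper opens to 85 mm and grips with 20 to 120 N. Pads are 22 mm wide; open, the fingers measure 114 mm over their backs; the gripper's body (76 mm by 85 mm) begins 54 mm behind the grasp point. The pads swing forward as they close: fully open they stand 13 mm farther back than shut.
Start: joints at [-81.566, 24.895, 1.432, 90.138, -0.665, 64.973, -4.303], TCP at [0.155, 0.606, 0.23] pointing down, gripper open.
Joint ranges: [-149.89, 149.89], [-25.12, 119.58], [-72.63, 75.52], [4.76, 147.25], [-75.54, 255.54], [6.69, 114.76], [-157.13, 157.13]. Speed limits (degrees/s): [127.2, 127.2, 172.46, 172.46, 180, 180, 180].

### API

Orientations are given as [roll, pitch, yaw] about the fixed x, y, z axes, in that order (R = Rz(yaw) Ry(pitch) Rx(roll)).
In Python, from station import robot gives the robot as it stands.
- The arm moves only by the tool arm_command, never from a script. Its argument "deltas" is a list that holds one entry, the list of rows, each a list of 7 numbers: the shift along the tool's x, y, z in mm, then the turn, a rotation vector about the tool's x, y, z in rad, then the closure in counts, from 0 (fully open) to 255 (shut). A call has 1 to 10 rows; each row is the pose to reach, as a shift and turn from the pose commanded when the call began, along the tool's axes at that moment; what a row does not reach only later rows make up. A row lasts 1/12 s, in which the tool goes at most 41.7 mm and 7.16 degrees, less where a joint would pass 70% of its speed; a pose out of reach is approached as far as the arm can. A call with a gripper value outside its range is refused whole. The fingers move at their own pace and stop on an object; "newtons" is the grip in N (left out, the last holds). Time passes only in rows, so rows that repeat a pose let the fingers close. It gives the time, the measured TCP pose, the force, the opening and the grip force at its end, in the units of the state.
- robot.sense(): the state, without advancing time (a new reading comes with each control period).
- robot.camera(name): name is "scene" or "top" or "wrist"; returns (picture, depth): 420x560x3 uint8, red, green, blue; 420x560 float32, m along the optical axis (not along the pixel's ray), 0 where there is no reading.
- robot.camera_info(name): a dict with "vertical_fov" (degrees; the focal length in pixels is half the picture's height over the tangent of half this angle, whatever the lens; pixels are square), "cx", "cy" (the principal point, pixels), "pose" (4x4, takes a point from camera to world coordinates); the wrist camera has in their place "tool_from_camera" (4x4, takes a point from camera to tool coordinates, whose origin is the TCP and whose axes are the flange's). Camera axes: x right, y down, z forward; pixel columns grow to the right and rows downward; lengths in m; the calibration is good to about 2 mm. A picture is of the moment at which its call begins: read the wrist's pose just before it. camera_info takes no time and is no camera call.
- robot.finish_job(): hands the job in; it is judged then, once.
The state is a dict: "time": time; "joint_pos": joint angles; "qvel": joint speeds; "tau": joint torques, N m; "eef_pos": TCP position; "orientation": TCP orientation; "contact_force": force on the tool from outside, world axes, zero at the start; "ft_torque": the same for the moment, N m; "opening": finger opening in m; "gripper_force": force on a finger pad.
Only numpy, scipy, OpenCV 4.12 (cv2) and the standard library are available. Lean on these libraries where they do the work, as an engineer would, in place of code of your own. Each camera call takes 0.05 s, during which the arm holds its last target. There are 200 camera calls.

### The job

The aluminium cover plate has been checked for flatness and lies flat on the granite surface plate, where no hand can get under it. With the fingertips, push it along the granite until it sticks out about 30 mm over the granite's long edge on the side away from the robot, square with that edge, and leave it lying there so that the next person can take hold of it from below. Only push it: never lift, tip or drop it, and leave the dial gauge stand, the steel block, the brake unit and the screwdriver where they are.

Things in the scene. Friction and masses are not known exactly. Their poses are not given: they have to be found in the camera images.
- granite: Dark granite surface plate, fixed, 250 (its x) x 400 (its y) x 50 mm on 12 mm rubber feet. Origin: centre of its footprint on the bench; its flat polished top lies 62 mm above the origin. Its x axis points away from the robot, give or take 20 degrees, across the far long edge.
- granite_edge (a point): The middle of the granite's far long top edge, 125 mm along the granite's x from its centre and 62 mm up; axes as the granite's: x outward over the edge, y along the edge.
- cover: Bare aluminium cover plate, loose, flat, 90 (its x) x 120 (its y) x 6 mm, about 0.18 kg, with a 6.5 mm screw hole in each corner (hole centres 10 mm from the edges). It lies flat on the granite, turned by up to 17 degrees from square, its far edge inside the granite's edge. Origin: centre of its underside; z up. It slides with dry friction and stops when it is no longer pushed.
- cover_front (a point): The middle of the cover plate's far 120 mm edge, 45 mm along the plate's x from its centre, at half its thickness. The overhang is this point's x in the granite_edge frame (negative while it is still over the granite).
- gauge_stand: Dial gauge on a magnetic stand, loose but heavy (1.2 kg), standing near one end of the granite: base 60 (x) x 50 (y) x 55 mm, a 12 mm column and an arm along its +x carrying the dial 172 mm up (dial 54 mm across, reaching 70 mm out in x); 220 mm high. Origin: centre of the base's underside. Not to be disturbed.
- setup_block: Ground steel set-up block with holes, loose, 76 (x) x 51 (y) x 25.5 mm, lying near the other end of the granite. Origin: centre of its underside. Not to be disturbed.
- brake_unit: Brake hydraulic unit, loose, standing on the bench to one side of the granite: aluminium block 75 (x) x 100 (y) x 36 mm with a black pump motor 72 mm across on top, 98 mm high in all. Origin: centre of its underside. Not to be disturbed.
- screwdriver: Screwdriver with a black and blue grip (26 mm thick), loose, lying on the bench at the other side of the granite, along its x axis, tip to +x: from 112 mm behind to 92 mm ahead of its origin. Origin on the bench under the shank's root. Not to be disturbed.
Mind the look-alikes: they are no part of the job. What is meant by the cover is not red, and is the larger of those in its own colour.

How it is judged:
By the outcome, as a careful person would: the job done as asked, in the order asked, and still so for the second after the job is handed in, with the robot touching nothing.
It also fails if it takes over 48 s, if anything falls off the work surface, if the arm or the gripper's body presses on something with over 40 N, if the wrist force passes 120 N, or if a joint passes its speed limit or range.

## Working session

There is one attempt and no reset: what is moved stays moved. The work goes in short steps, Python scripts to look and compute and a tool call to move; the robot and the scene stay as the last step left them, time stands still between calls to the robot, and variables do not carry over. Pictures are saved under pics/ and viewed, at most 10 in all, crops included, and the job is handed in when it is done.

Besides the shell and the picture viewer there is one more tool, called after ">>>" as name([rows], argument=value, ...), one row to a line, values as JSON. arm_command: Moves the arm, as the interface text tells. Its arguments: {"type":"object","properties":{"deltas":{"type":"array"},"newtons":{"type":"number"}},"required":["deltas"]}

```bash
mkdir -p pics; ls
python3 - <<'E'
from station import robot
import cv2,numpy as np
print(robot.sense(), robot.tip_extent)
for n in ("scene","top"):
    p,d=robot.camera(n); cv2.imwrite(f"pics/{n}0.png",p[:,:,::-1]); np.savez(f"{n}0.npz",p=p,d=d)
    print(robot.camera_info(n))
print(robot.camera_info("wrist"))
E
```

```text
pics
{'time': 0.0, 'joint_pos': array([-81.56562579,  24.93574558,   1.43220125,  90.1893718 ,
        -0.66437985,  64.97421774,  -4.30410017]), 'qvel': array([-0.15149641,  0.08073341, -0.03368416, -0.03253499, -0.06782571,
       -0.11724585, -0.03366889]), 'tau': array([-2.30430987e-04, -6.70462704e+01,  1.02524623e+00, -3.16204369e+01,
        1.56315631e-02,  1.25167484e-02,  8.43700917e-06]), 'eef_pos': array([0.15445424, 0.60508283, 0.22883209]), 'orientation': array([-1.79909422e+02,  9.03338940e-03,  1.65680774e+02]), 'contact_force': array([-0.60709897,  0.3700579 ,  0.12424508]), 'ft_torque': array([-0.04256064, -0.04232177,  0.01118359]), 'gripper_force': 0.0, 'opening': 0.0853272684805538} 0.019
{'vertical_fov': 47.84110734436104, 'cx': 278.6295167816327, 'cy': 213.7970804647047, 'pose': array([[-0.23196447,  0.51271897, -0.82662673,  1.70843235],
       [ 0.97264133,  0.13335346, -0.19022538,  0.25305581],
       [ 0.01270138, -0.84813685, -0.52962492,  0.81705173],
       [ 0.        ,  0.        ,  0.        ,  1.        ]])}
{'vertical_fov': 47.54543754132746, 'cx': 282.07506702900343, 'cy': 210.6252951703671, 'pose': array([[ 0.01550028, -0.98699374,  0.16000967,  0.3910777 ],
       [-0.99986696, -0.01611347, -0.00253538,  0.00650789],
       [ 0.00508071, -0.15994908, -0.98711219,  1.35165897],
       [ 0.        ,  0.        ,  0.        ,  1.        ]])}
{'vertical_fov': 58.306629423979125, 'cx': 273.4408015345056, 'cy': 205.7498569734183, 'tool_from_camera': array([[-5.57659576e-04, -9.46311957e-01, -3.23254341e-01,
         8.23341126e-02],
       [ 9.99999626e-01, -3.13991559e-04, -8.05945559e-04,
        -6.08976720e-04],
       [ 6.61176785e-04, -3.23254669e-01,  9.46311778e-01,
        -1.44238990e-01],
       [ 0.00000000e+00,  0.00000000e+00,  0.00000000e+00,
         1.00000000e+00]])}
```

View pics/top0.png

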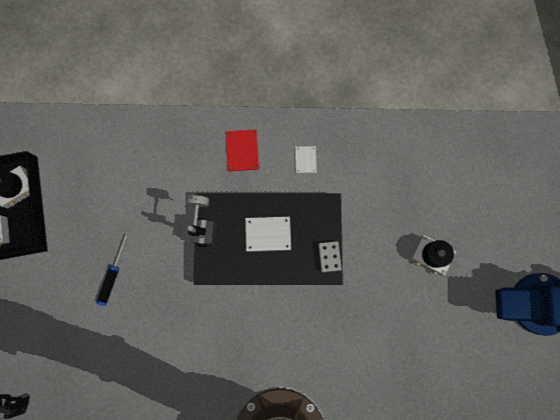

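View pics/scene0.png

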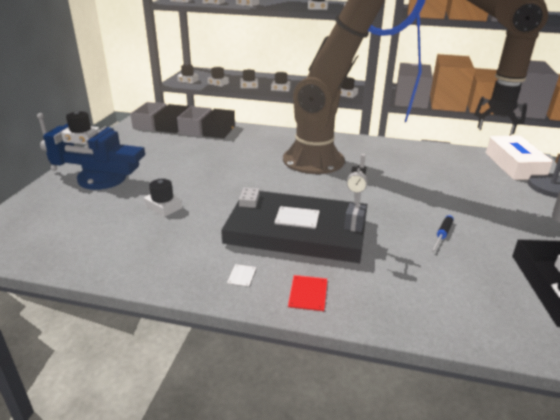

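Top view candidates: the pale plate on the granite at (268,234), the smaller pale plate on the bench at (305,159) and the red plate at (242,150). I choose (268,234): it isn't red, it's the larger pale one, and it lies on the granite. The gauge stand is at (200,220), the block at (330,256), the brake unit at (436,253) and the screwdriver at (110,270).

```bash
cat > h.py <<'E'
import cv2,numpy as np
from station import robot
from scipy.spatial.transform import Rotation as R
def cam(n,s=None):
    i=robot.camera_info(n); f=210/np.tan(np.radians(i["vertical_fov"]/2))
    if n=="wrist":
        T=np.eye(4);T[:3,:3]=R.from_euler("xyz",s["orientation"],degrees=True).as_matrix();T[:3,3]=s["eef_pos"]
        P=T@i["tool_from_camera"]
    else: P=i["pose"]
    return f,i["cx"],i["cy"],P
def px2w(uv,z,c):
    f,cx,cy,P=c; uv=np.atleast_2d(uv).astype(float)
    r=np.c_[(uv[:,0]-cx)/f,(uv[:,1]-cy)/f,np.ones(len(uv))]@P[:3,:3].T
    return P[:3,3]+r*((z-P[2,3])/r[:,2])[:,None]
def w2px(w,c):
    f,cx,cy,P=c; q=(np.atleast_2d(w)-P[:3,3])@P[:3,:3]
    return np.c_[q[:,0]/q[:,2]*f+cx,q[:,1]/q[:,2]*f+cy]
def rect(mask,z,c,near):
    "min-area rectangle (world xy) of the mask's contour nearest pixel"
    cs,_=cv2.findContours(mask.astype(np.uint8),cv2.RETR_EXTERNAL,cv2.CHAIN_APPROX_NONE)
    cs=[k for k in cs if cv2.contourArea(k)>150]
    k=max(cs,key=lambda k:cv2.pointPolygonTest(k,near,True))
    w=px2w(k[:,0,:],z,c)[:,:2]
    (m,sz,a)=cv2.minAreaRect((w*1000).astype(np.float32))
    a=(a+45)%90-45 if True else a
    return np.array(m),sz,a
E
python3 - <<'E'
from h import *
D=np.load("top0.npz");p=D["p"].astype(int);c=cam("top")
g=p.mean(2); 
print(g[234,255],g[234,225],g[234,170])
print("cover",rect(g>130,.068,c,(268,234)))
dark=cv2.morphologyEx((g<50).astype(np.uint8),cv2.MORPH_CLOSE,np.ones((3,3)))
# granite edges as line fits: far edge (small v), near edge, right edge
def edge(cols,rng,inv=False):
    pts=[]
    for u in cols:
        v=[v for v in rng if g[v,u]<60]
        if v: pts.append((u,v[0]-.5 if not inv else v[0]+.5))
    return np.array(pts)
for nm,e in(("far",edge(range(215,335,3),range(180,215))),("near",edge(range(205,335,3),range(300,270,-1),True))):
    w=px2w(e,.062,c)[:,:2]; k=np.polyfit(w[:,1],w[:,0],1); r=w[:,0]-np.polyval(k,w[:,1]); ok=abs(r)<.004;k=np.polyfit(w[ok,1],w[ok,0],1);print(nm,k,np.degrees(np.arctan(-k[0])),r.std(),ok.sum())
for u0,uu in ((range(360,330,-1),.5),(range(180,205),-.5)):
    e=[]
    for v in range(255,282,3):
        x=[u for u in u0 if g[v,u]<60]
        if x:e.append((x[0]+uu,v))
    print(px2w(e,.062,c)[::4,:2])
cr=np.hstack([p[180:300,180:360]]).astype(np.uint8)[:,:,::-1]
cv2.imwrite("pics/crop0.png",cv2.resize(cr,None,fx=4,fy=4,interpolation=cv2.INTER_CUBIC))
print("block",px2w([(318,243),(340,242),(341,271),(320,272)],.0875,c)[:,:2])
print("gauge dial",px2w([(198,201)],.234,c),"base",px2w([(190,220),(213,220),(213,245),(190,245)],.117,c)[:,:2])
E
```

```text
180.66666666666666 38.666666666666664 104.66666666666667
cover (array([536.14318848,  40.34929657]), (89.71002197265625, 118.98971557617188), 1.581329345703125)
far [-0.01448336  0.65076409] 0.8297775128011782 0.0005976013279102541 40
near [-0.01553745  0.40008952] 0.890158530929749 5.852597954120288e-17 44
[[ 0.48132657 -0.15919951]
 [ 0.44108096 -0.15902057]]
[[0.47465565 0.26174259]
 [0.44284429 0.23873603]
 [0.41090575 0.23996675]]
block [[ 0.51039022 -0.09356842]
 [ 0.51399031 -0.15208509]
 [ 0.43745564 -0.15441837]
 [ 0.43397485 -0.09909813]]
gauge dial [[0.59219146 0.20411975 0.234     ]] base [[0.56247835 0.24348221]
 [0.5634524  0.18344325]
 [0.49806447 0.18091439]
 [0.49711463 0.24045021]]
```

View pics/crop0.png

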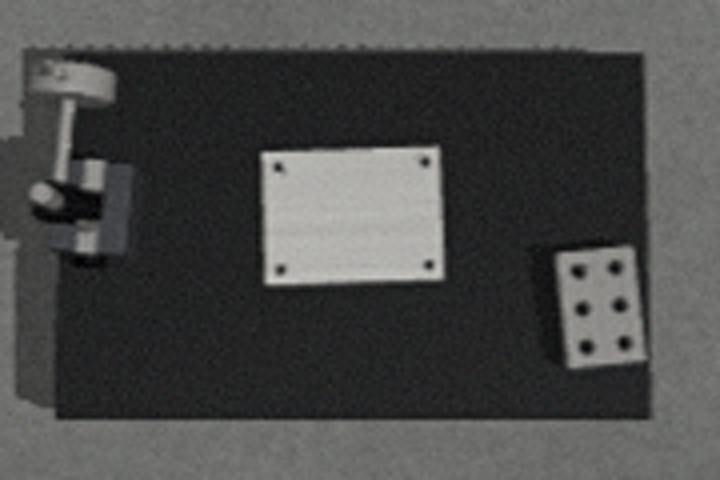

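The crop confirms it: a pale plate with four corner holes, about 90 x 119 mm, at (0.536, 0.040) and yawed about 1.6–2.4°. The granite is yawed about 0.9°. I'll push with both open fingertips as a two-point fence on the near edge, so first I move above and behind the plate.

>>> arm_command([
  [[-434,-467,-50,0,0,-0.265,60],[-434,-467,-50,0,0,-0.265,60],[-434,-467,-50,0,0,-0.265,60],[-434,-467,-50,0,0,-0.265,60],[-434,-467,-50,0,0,-0.265,60],[-434,-467,-50,0,0,-0.265,60],[-434,-467,-50,0,0,-0.265,60],[-434,-467,-50,0,0,-0.265,60],[-434,-467,-50,0,0,-0.265,60],[-434,-467,-50,0,0,-0.265,60]],
])

```text
time: 0.93
eef_pos: [0.3536, 0.2387, 0.2623]
orientation: [180.0, -0.0, -179.1]
contact_force: [0.9, -0.1, -0.1]
opening: 0.066
gripper_force: 0.0
```

>>> arm_command([
  [[-95,-180,-16,0,0,0,60],[-95,-180,-16,0,0,0,60],[-95,-180,-16,0,0,0,60],[-95,-180,-16,0,0,0,60],[-95,-180,-16,0,0,0,60],[-95,-180,-16,0,0,0,60],[-95,-180,-16,0,0,0,60],[-95,-180,-16,0,0,0,60]],
])

```text
time: 1.6
eef_pos: [0.4506, 0.0626, 0.2779]
orientation: [180.0, -0.0, -179.2]
contact_force: [-0.5, -0.0, 0.6]
opening: 0.0654
gripper_force: 0.0
```

Run:
```python
from h import *
s=robot.sense();p,d=robot.camera("wrist");print(s["eef_pos"],s["orientation"],s["time"])
cv2.imwrite("pics/w1.png",p[:,:,::-1]);np.savez("w1.npz",p=p,d=d,e=s["eef_pos"],o=s["orientation"])
c=cam("wrist",s);g=p.astype(int).mean(2)
print(w2px([[.536,.04,.068],[.65,.04,.062],[.4,.04,.062]],c))
print(rect(g>130,.068,c,tuple(w2px([[.536,.04,.068]],c)[0])))
```

```text
[0.4505978  0.06255048 0.27786572] [ 1.79991071e+02 -4.80248734e-02 -1.79151826e+02] 1.6
[[251.52112735 248.68276273]
 [252.26212265 336.88337664]
 [251.22149824 113.24887718]]
(array([536.36437988,  39.61814117]), (92.83543395996094, 120.00723266601562), 2.8198108673095703)
```

View pics/w1.png

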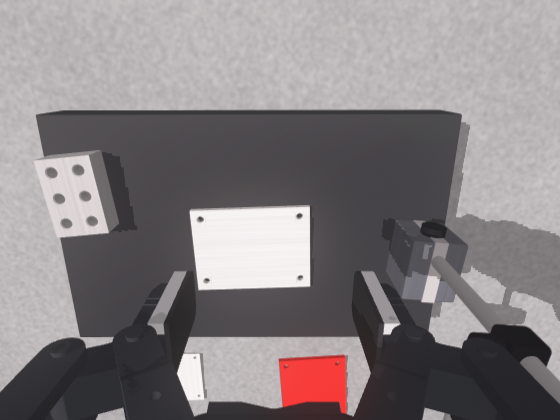

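The wrist view shows the plate from (190,207) to (310,290), the granite's far edge at row 337, and both fingertips ending near rows 272–275. The gauge is well clear on the right. Next I fit the edge lines and measure the fingertip height.

```bash
cat >> h.py <<'E'
def edgefit(g,c,cols,rows,thr,z,rise):
    "sub-pixel crossing of thr down each column -> world line x=k0*y+k1; yaw deg"
    pts=[]
    for u in cols:
        y=g[rows,u]; 
        for i in range(len(rows)-1):
            if (y[i]<thr<=y[i+1]) if rise else (y[i]>=thr>y[i+1]):
                pts.append((u,rows[i]+(thr-y[i])/(y[i+1]-y[i])*(rows[i+1]-rows[i]))); break
    w=px2w(pts,z,c); k=np.polyfit(w[:,1],w[:,0],1)
    r=w[:,0]-np.polyval(k,w[:,1]); ok=abs(r)<2*r.std()+1e-9; k=np.polyfit(w[ok,1],w[ok,0],1)
    return k,-np.degrees(np.arctan(k[0])),r.std()*1000
E
python3 - <<'E'
from h import *
D=np.load("w1.npz");p=D["p"].astype(int);d=D["d"];s=dict(eef_pos=D["e"],orientation=D["o"]);c=cam("wrist",s);g=p.mean(2)
G=edgefit(g,c,range(205,345,4),np.arange(310,350),100,.062,True)
F=edgefit(g,c,range(210,300,4),np.arange(270,310),150,.068,False)
N=edgefit(g,c,range(200,300,4),np.arange(190,225),150,.068,True)
for n,k in(("granite far",G),("cover far",F),("cover near",N)):print(n,k,"x at y=.04",np.polyval(k[0],.04))
# fingertip: points in tool frame
i=robot.camera_info("wrist");f=c[0]
v,u=np.mgrid[225:340,120:420];z=d[225:340,120:420];m=(z>0.05)&(z<.25)
q=np.c_[(u[m]-c[1])/f*z[m],(v[m]-c[2])/f*z[m],z[m]]@i["tool_from_camera"][:3,:3].T+i["tool_from_camera"][:3,3]
for sgn in(-1,1):
    k=q[(q[:,1]*sgn>0)]; print(sgn,k[:,2].max(),k[k[:,2]>k[:,2].max()-.006].min(0),k[k[:,2]>k[:,2].max()-.006].max(0))
E
```

```text
granite far (array([-0.01583746,  0.64953325]), np.float64(0.907343517657979), np.float64(0.037820660256682244)) x at y=.04 0.6488997558930658
cover far (array([-0.04949865,  0.58454183]), np.float64(2.833750720276973), np.float64(2.522561838285514)) x at y=.04 0.5825618872281296
cover near (array([-0.05001674,  0.49240028]), np.float64(2.8633618975823465), np.float64(0.17240372854864466)) x at y=.04 0.490399612088814
-1 -0.007368031377675971 [-0.01171654 -0.04000952 -0.01333671] [ 0.01069958 -0.03331674 -0.00736803]
1 -0.007907968560674383 [-0.01218633  0.03136962 -0.01389763] [ 0.01096572  0.03816174 -0.00790797]
```

>>> arm_command([
  [[-11,-23,40,0,0,0,60],[-11,-23,80,0,0,0,60],[-11,-23,120,0,0,0,60],[-11,-23,160,0,0,0,60],[-11,-23,178,0,0,0,60],[-11,-23,188,0,0,0,60],[-11,-23,188,0,0,0,60],[-11,-23,188,0,0,0,60]],
])

```text
time: 2.32
eef_pos: [0.4625, 0.0403, 0.0907]
orientation: [180.0, 0.0, -179.1]
contact_force: [-0.9, 0.4, 0.4]
opening: 0.0652
gripper_force: 0.0
```

```bash
cat > tip.py <<'E'
from h import *
import sys
s=robot.sense();p,d=robot.camera("wrist");print(s["eef_pos"],s["orientation"],s["time"],s["contact_force"])
cv2.imwrite(f"pics/{sys.argv[1]}.png",p[:,:,::-1]);np.savez(sys.argv[1]+".npz",p=p,d=d,e=s["eef_pos"],o=s["orientation"])
c=cam("wrist",s);g=p.astype(int).mean(2);f,cx,cy,P=c
v,u=np.mgrid[0:420,0:560];q=np.dstack([(u-cx)/f*d,(v-cy)/f*d,d])@P[:3,:3].T+P[:3,3]
# heights along the columns through each finger
for uu in (175,185,372,362):
    print(uu,[(int(r),round(float(q[r,uu,2])*1000,1)) for r in range(200,320,8) if d[r,uu]>0])
E
python3 tip.py w2
```

```text
[0.46254341 0.04027243 0.09067851] [ 1.79983886e+02  2.50666632e-04 -1.79057625e+02] 2.3167 [-0.88140872  0.37578886  0.43044789]
175 [(200, 61.6), (208, 61.7), (216, 62.4), (224, 61.5), (232, 62.4), (240, 61.8), (248, 62.1), (256, 61.1), (264, 61.7), (272, 104.4), (280, 110.5), (288, 115.7), (296, 120.1), (304, 125.5), (312, 128.8)]
185 [(200, 62.0), (208, 60.9), (216, 62.6), (224, 62.5), (232, 62.1), (240, 61.5), (248, 61.3), (256, 61.5), (264, 61.7), (272, 103.7), (280, 111.0), (288, 113.7), (296, 114.4), (304, 114.6), (312, 115.6)]
372 [(200, 62.4), (208, 62.0), (216, 61.3), (224, 61.9), (232, 62.5), (240, 61.8), (248, 61.8), (256, 61.7), (264, 62.3), (272, 103.7), (280, 110.6), (288, 116.3), (296, 120.4), (304, 126.4), (312, 127.8)]
362 [(200, 61.2), (208, 62.6), (216, 62.6), (224, 60.5), (232, 61.6), (240, 61.7), (248, 61.2), (256, 61.6), (264, 61.8), (272, 105.3), (280, 109.7), (288, 113.2), (296, 113.6), (304, 115.3), (312, 117.2)]
```

View pics/w2.png

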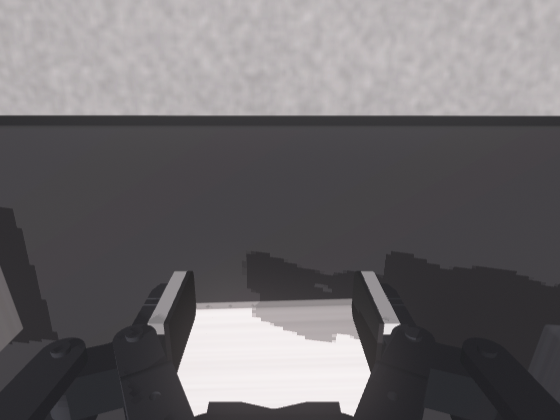

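The plate's near edge is ahead of the pads at row 300. By depth the tips sit near z = 0.10, which is about 12 mm behind the TCP. I'll lower in small steps and watch the force.

>>> arm_command([
  [[0,0,8,0,0,0,60],[0,0,10,0,0,0,60],[0,0,10,0,0,0,60]],
])

```text
time: 2.62
eef_pos: [0.4625, 0.0397, 0.0804]
orientation: [180.0, 0.0, -179.1]
contact_force: [-0.0, 1.4, -0.2]
opening: 0.0651
gripper_force: 0.0
```

```bash
python3 tip.py w3
```

```text
[0.46247833 0.03967678 0.08038325] [ 1.79976642e+02  3.58113570e-02 -1.79121401e+02] 2.6167 [-0.0257738   1.40056079 -0.1926818 ]
175 [(200, 61.6), (208, 62.1), (216, 61.9), (224, 61.9), (232, 61.6), (240, 62.5), (248, 61.2), (256, 62.6), (264, 63.4), (272, 92.6), (280, 99.3), (288, 105.0), (296, 110.1), (304, 115.8), (312, 117.2)]
185 [(200, 63.0), (208, 62.2), (216, 61.7), (224, 61.6), (232, 61.6), (240, 62.2), (248, 62.4), (256, 62.5), (264, 61.2), (272, 93.6), (280, 99.6), (288, 102.9), (304, 105.2), (312, 105.1)]
372 [(200, 61.8), (208, 61.6), (216, 62.2), (224, 61.4), (232, 61.4), (240, 62.8), (248, 61.7), (256, 63.4), (264, 62.5), (272, 93.8), (280, 99.3), (288, 105.9), (296, 110.1), (304, 116.5), (312, 119.3)]
362 [(200, 62.1), (208, 62.1), (216, 61.9), (224, 62.5), (232, 62.0), (240, 61.3), (248, 62.0), (256, 61.8), (264, 61.4), (272, 93.8), (280, 100.2), (288, 102.8), (296, 104.3), (304, 105.2), (312, 105.6)]
```

>>> arm_command([
  [[0,0,4,0,0,0,60],[0,0,8,0,0,0,60],[0,0,8,0,0,0,60]],
])

```text
time: 2.92
eef_pos: [0.462, 0.0394, 0.0716]
orientation: [-180.0, -0.0, -179.1]
contact_force: [-0.7, 0.4, 0.5]
opening: 0.0652
gripper_force: 0.0
```

>>> arm_command([
  [[0,0,4,0,0,0,60],[0,0,7,0,0,0,60],[0,0,7,0,0,0,60]],
])

```text
time: 3.17
eef_pos: [0.462, 0.0394, 0.0646]
orientation: [-180.0, -0.0, -179.1]
contact_force: [-0.1, -0.3, 0.2]
opening: 0.0652
gripper_force: 0.0
```

```bash
python3 tip.py w4
python3 - <<'E'
from h import *
D=np.load("w4.npz");s=dict(eef_pos=D["e"],orientation=D["o"]);f,cx,cy,P=cam("wrist",s);d=D["d"]
for u in (178,185,368,362):
  print(u,[(r,round(float((P[:3,3]+P[:3,:3]@np.array([(u-cx)/f,(r-cy)/f,1])*d[r,u])[2])*1000,1)) for r in range(264,276)])
E
```

```text
[0.4619838  0.03941753 0.06456215] [-1.79988818e+02 -4.88637771e-02 -1.79134606e+02] 3.1667 [-0.05758134 -0.25604557  0.15035505]
175 [(200, 62.1), (208, 61.8), (216, 62.8), (224, 61.4), (232, 61.0), (240, 61.7), (248, 62.1), (256, 62.9), (264, 61.8), (272, 78.3), (280, 84.3), (288, 90.3), (296, 95.3), (304, 99.1), (312, 102.1)]
185 [(200, 62.5), (208, 62.6), (216, 61.6), (224, 62.3), (232, 61.3), (240, 62.9), (248, 62.1), (256, 62.3), (264, 61.6), (272, 77.9), (280, 84.5), (288, 86.8), (296, 89.2), (304, 89.9), (312, 90.0)]
372 [(200, 61.9), (208, 63.6), (216, 61.1), (224, 62.8), (232, 61.7), (240, 62.7), (248, 62.7), (256, 60.7), (264, 61.5), (272, 78.3), (280, 84.5), (288, 90.2), (296, 95.0), (304, 100.3), (312, 103.3)]
362 [(200, 62.6), (208, 62.7), (216, 62.2), (224, 60.9), (232, 61.8), (240, 61.4), (248, 62.6), (256, 63.6), (264, 61.6), (272, 78.2), (280, 84.2), (288, 88.1), (296, 87.8), (304, 89.7), (312, 90.0)]
178 [(264, 62.3), (265, 62.0), (266, 62.5), (267, 62.6), (268, 61.5), (269, 62.5), (270, 62.6), (271, 76.9), (272, 77.1), (273, 78.3), (274, 79.9), (275, 79.3)]
185 [(264, 61.6), (265, 62.0), (266, 61.8), (267, 62.3), (268, 61.6), (269, 62.7), (270, 61.9), (271, 77.7), (272, 77.9), (273, 78.8), (274, 78.7), (275, 79.7)]
368 [(264, 62.6), (265, 62.9), (266, 61.2), (267, 61.1), (268, 61.9), (269, 62.2), (270, 61.9), (271, 76.8), (272, 77.8), (273, 78.8), (274, 79.4), (275, 80.0)]
362 [(264, 61.6), (265, 61.2), (266, 62.6), (267, 63.0), (268, 61.9), (269, 62.1), (270, 62.0), (271, 77.4), (272, 78.2), (273, 79.1), (274, 78.2), (275, 79.1)]
```

Fingertip to TCP offset is +12.3 mm, so tips at z ≈ 0.0645 means TCP z ≈ 0.052. I'll lower the rest of the way gently.

>>> arm_command([
  [[0,0,4,0,0,0,60],[0,0,8,0,0,0,60],[0,0,8,0,0,0,60]],
])

```text
time: 3.47
eef_pos: [0.462, 0.0395, 0.0565]
orientation: [-180.0, -0.0, -179.1]
contact_force: [-0.7, -0.2, 0.5]
opening: 0.0655
gripper_force: 0.0
```

>>> arm_command([
  [[0,0,2,0,0,0,60],[0,0,4,0,0,0,60],[0,0,4,0,0,0,60]],
])

```text
time: 3.72
eef_pos: [0.4624, 0.0395, 0.0539]
orientation: [180.0, 0.0, -179.1]
contact_force: [-4.3, -0.9, 16.3]
opening: 0.0654
gripper_force: 8.0
```

Run:
```python
from h import *
s=robot.sense();p,d=robot.camera("wrist");f,cx,cy,P=cam("wrist",s)
cv2.imwrite("pics/w5.png",p[:,:,::-1]);print(s["eef_pos"],s["contact_force"])
for u in (178,185,368,362):
  print(u,[(r,round(float((P[:3,3]+P[:3,:3]@np.array([(u-cx)/f,(r-cy)/f,1])*d[r,u])[2])*1000,1)) for r in range(267,276)])
```

```text
[0.46242828 0.03946761 0.05390792] [-4.28922096 -0.86929207 16.25960862]
178 [(267, 61.8), (268, 61.3), (269, 61.4), (270, 61.9), (271, 65.2), (272, 67.6), (273, 67.5), (274, 68.6), (275, 70.3)]
185 [(267, 62.4), (268, 61.8), (269, 62.1), (270, 61.3), (271, 65.2), (272, 67.7), (273, 67.5), (274, 68.4), (275, 71.1)]
368 [(267, 61.6), (268, 61.6), (269, 62.1), (270, 61.3), (271, 67.3), (272, 67.1), (273, 67.9), (274, 68.4), (275, 70.3)]
362 [(267, 61.3), (268, 61.9), (269, 61.7), (270, 62.7), (271, 66.1), (272, 67.2), (273, 68.0), (274, 67.8), (275, 69.3)]
```

View pics/w5.png

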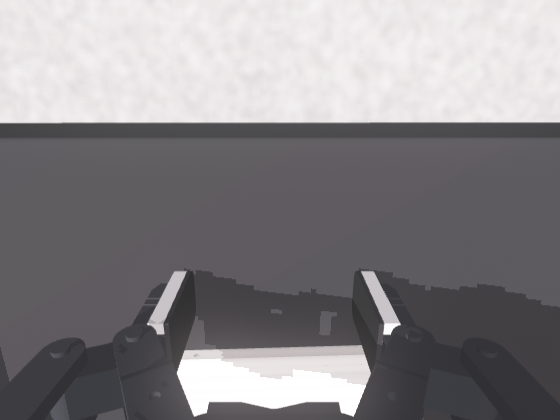

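The tips touched the granite at TCP z ≈ 0.054. The picture shows the plate's near edge at row 350, ahead of the pads. I'll raise 3 mm, then push forward slowly.

>>> arm_command([
  [[0,0,-3,0,0,0,60],[0,0,-3,0,0,0,60],[0,0,-3,0,0,0,60]],
])

```text
time: 4.02
eef_pos: [0.4625, 0.0395, 0.0562]
orientation: [180.0, 0.0, -179.1]
contact_force: [-1.5, -0.4, -0.3]
opening: 0.0655
gripper_force: 0.0
```

>>> arm_command([
  [[-6,0,0,0,0,0,60],[-12,0,0,0,0,0,60],[-17,0,0,0,0,0,60],[-21,0,0,0,0,0,60],[-25,0,0,0,0,0,60],[-29,0,0,0,0,0,60],[-33,0,0,0,0,0,60],[-37,0,0,0,0,0,60],[-40,0,0,0,0,0,60],[-40,0,0,0,0,0,60]],
])

```text
time: 4.85
eef_pos: [0.5032, 0.0401, 0.0562]
orientation: [-180.0, 0.0, -179.1]
contact_force: [0.1, -0.0, 0.7]
opening: 0.0657
gripper_force: 0.0
```

```bash
cat > top.py <<'E'
from h import *
import sys
p,d=robot.camera("top");c=cam("top");g=p.astype(int).mean(2);s=robot.sense()
print(s["eef_pos"],s["orientation"][2],s["contact_force"],s["time"])
cv2.imwrite(f"pics/{sys.argv[1]}.png",p[:,:,::-1]);np.savez(sys.argv[1]+".npz",p=p,d=d)
print(np.round(w2px([[.68,.1,.068],[.68,-.02,.068]],c)))
m=g>130; cs,_=cv2.findContours(m.astype(np.uint8),cv2.RETR_EXTERNAL,cv2.CHAIN_APPROX_NONE)
for k in cs:
    if cv2.contourArea(k)>150: print(cv2.boundingRect(k),cv2.contourArea(k))
cv2.imwrite(f"pics/{sys.argv[1]}c.png",cv2.resize(p[150:300,190:360,::-1],None,fx=4,fy=4,interpolation=cv2.INTER_CUBIC))
E
python3 top.py t1
```

```text
[0.50288998 0.04006923 0.05623155] -179.1376768024043 [ 0.75251605  0.5256982  -0.27203948] 4.9
[[247. 181.]
 [291. 182.]]
(320, 242, 21, 30) 483.0
(0, 166, 29, 40) 219.5
(295, 146, 23, 29) 538.5
(454, 90, 29, 21) 257.5
(488, 77, 59, 34) 913.5
(366, 69, 68, 41) 1486.0
(80, 53, 89, 53) 2023.5
(247, 0, 64, 51) 1057.5
```

View pics/t1c.png

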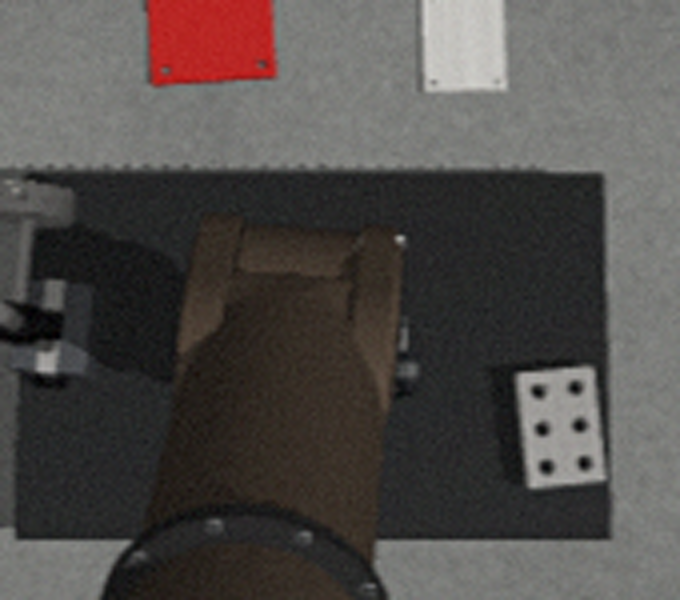

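The arm hides the plate from the top camera, so I'll measure with the scene camera and the near edge in the wrist view.

```bash
cat > sc.py <<'E'
from h import *
import sys
s=robot.sense();p,d=robot.camera("scene");c=cam("scene");w,_=robot.camera("wrist")
print(s["eef_pos"],s["contact_force"],s["time"])
a=p[170:270,210:390,::-1]
a=cv2.resize(a,(720,400),interpolation=cv2.INTER_CUBIC);b=cv2.resize(w[:,:,::-1],(266,200),interpolation=cv2.INTER_AREA)
o=np.zeros((600,720,3),np.uint8);o[:400]=a;o[400:,:266]=b;cv2.imwrite(f"pics/{sys.argv[1]}.png",o)
np.savez(sys.argv[1]+".npz",p=p,d=d)
g=p.astype(int).mean(2)
u0=w2px([s["eef_pos"]*[1,1,0]+[.08,0,.068]],c)[0];print("px",u0)
m=(g>130).astype(np.uint8);m[:170]=0;m[:,:210]=0
cs,_=cv2.findContours(m,cv2.RETR_EXTERNAL,cv2.CHAIN_APPROX_NONE)
k=max(cs,key=lambda k:cv2.pointPolygonTest(k,tuple(u0),True))
W=px2w(k[:,0],.068,c)[:,:2];print("extent",W.min(0),W.max(0))
h=cv2.approxPolyDP(k,3,True)[:,0];print(np.c_[h,np.round(px2w(h,.068,c)[:,:2],4)])
def line(sel):
    q=W[sel];f=np.polyfit(q[:,1],q[:,0],1);r=q[:,0]-np.polyval(f,q[:,1]);q=q[abs(r)<.0025];f=np.polyfit(q[:,1],q[:,0],1);return f,-np.degrees(np.arctan(f[0])),np.polyval(f,.04),len(q)
print("far",line((W[:,0]>W[:,0].max()-.008)&(abs(W[:,1]-.04)<.05)))
print("y mid",(W[:,1].min()+W[:,1].max())/2)
E
python3 sc.py s1
```

```text
[0.50288998 0.04006923 0.05623155] [ 0.75251605  0.5256982  -0.27203948] 4.9
px [294.00368919 224.11602551]
extent [ 0.51260058 -0.02375812] [0.6126994  0.10042363]
[[ 2.730e+02  2.270e+02  6.127e-01 -1.500e-02]
 [ 3.120e+02  2.320e+02  6.099e-01  9.750e-02]
 [ 3.160e+02  2.160e+02  5.234e-01  9.440e-02]
 [ 2.780e+02  2.100e+02  5.187e-01 -2.290e-02]]
far (array([-0.01824002,  0.61049653]), np.float64(1.044960279570989), np.float64(0.6097669272130789), 34)
y mid 0.038332756629489484
```

View pics/s1.png

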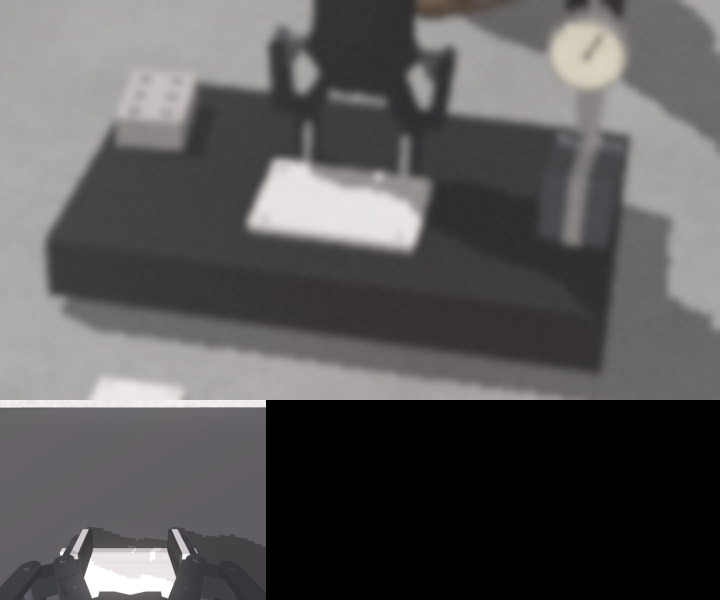

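Both fingertips bear on the near edge, and the plate is now square (about 1.0° against the granite's 0.9°). I continue the push.

>>> arm_command([
  [[-5,0,0,0,0,0,60],[-11,0,0,0,0,0,60],[-18,0,0,0,0,0,60],[-25,0,0,0,0,0,60],[-32,0,0,0,0,0,60],[-39,0,0,0,0,0,60],[-46,0,0,0,0,0,60],[-52,0,0,0,0,0,60],[-57,0,0,0,0,0,60],[-60,0,0,0,0,0,60]],
])

```text
time: 5.83
eef_pos: [0.5631, 0.041, 0.0561]
orientation: [-180.0, 0.0, -179.1]
contact_force: [-1.8, 0.0, -0.9]
opening: 0.0655
gripper_force: 0.6
```

```bash
python3 sc.py s2
python3 - <<'E'
from h import *
s=robot.sense();p,d=robot.camera("wrist");c=cam("wrist",s);g=p.astype(int).mean(2);print(s["eef_pos"],s["orientation"])
for u in (230,270,310): print([(r,int(g[r,u])) for r in range(285,345,4)])
E
```

```text
[0.56313475 0.04095801 0.05614436] [-1.83585024  0.02491456 -0.92669137] 5.8333
px [289.87626965 235.6481177 ]
extent [ 0.57018214 -0.02311463] [0.67197602 0.10098894]
[[ 2.670e+02  2.350e+02  6.560e-01 -2.150e-02]
 [ 2.710e+02  2.390e+02  6.720e-01 -5.900e-03]
 [ 3.080e+02  2.440e+02  6.698e-01  9.710e-02]
 [ 3.130e+02  2.270e+02  5.840e-01  9.590e-02]
 [ 2.740e+02  2.200e+02  5.761e-01 -2.110e-02]]
far (array([-0.01869875,  0.66991296]), np.float64(1.0712344975744228), np.float64(0.6691650078906184), 36)
y mid 0.038937150378449206
[0.5630597  0.04093815 0.05617619] [-1.79994696e+02  4.13613435e-02 -1.79134276e+02]
[(285, 80), (289, 81), (293, 83), (297, 84), (301, 86), (305, 88), (309, 90), (313, 207), (317, 204), (321, 236), (325, 241), (329, 239), (333, 241), (337, 237), (341, 237)]
[(285, 106), (289, 82), (293, 83), (297, 84), (301, 86), (305, 87), (309, 89), (313, 209), (317, 205), (321, 236), (325, 241), (329, 239), (333, 241), (337, 237), (341, 237)]
[(285, 107), (289, 90), (293, 84), (297, 86), (301, 86), (305, 88), (309, 90), (313, 209), (317, 206), (321, 236), (325, 241), (329, 240), (333, 241), (337, 236), (341, 237)]
```

Run:
```python
from h import *
s=robot.sense();p,d=robot.camera("wrist");c=cam("wrist",s);g=p.astype(int).mean(2)
print(px2w([(270,319)],.068,c),px2w([(270,311)],.062,c))
print(edgefit(g,c,range(215,335,5),np.arange(295,318),150,.062,True),edgefit(g,c,range(215,335,5),np.arange(313,330),220,.068,True))
# granite far edge in scene view, top surface 62 mm: sample dark side vs top not separable -> test original scene
for n in("scene0","s2"):
    q=np.load(n+".npz")["p"].astype(int).mean(2);cs=cam("scene")
    print(n,[(u,[int(x) for x in q[236:252,u]]) for u in (245,330)])
print(w2px([[.65,.13,.062],[.65,-.07,.062]],cam("scene")))
```

```text
[[0.57488808 0.03879679 0.068     ]] [[0.57513939 0.03874266 0.062     ]]
(array([-0.01511782,  0.57565618]), np.float64(0.8661215645680196), np.float64(0.0580129589612362)) (array([-0.02909343,  0.57607582]), np.float64(1.6664608060843997), np.float64(0.6241635538372983))
scene0 [(245, [56, 57, 57, 57, 56, 56, 57, 58, 57, 60, 73, 91, 104, 108, 107, 107]), (330, [64, 64, 63, 64, 64, 64, 64, 62, 59, 56, 52, 52, 52, 51, 52, 53])]
s2 [(245, [57, 56, 57, 57, 58, 56, 57, 59, 59, 61, 73, 91, 103, 107, 108, 107]), (330, [47, 45, 47, 47, 46, 48, 48, 50, 50, 51, 49, 51, 50, 52, 51, 52])]
[[321.01918043 243.44482971]
 [250.89229074 233.15148859]]
```

Near edge at x = 0.575, so the overhang is about 15.5 mm. I push another 14 mm, back off, rise and verify.

>>> arm_command([
  [[-4,0,0,0,0,0,60],[-8,0,0,0,0,0,60],[-12,0,0,0,0,0,60],[-14,0,0,0,0,0,60],[-14,0,0,0,0,0,60],[-14,0,0,0,0,0,60],[-10,0,0,0,0,0,60],[6,0,0,0,0,0,60],[6,0,-10,0,0,0,60],[6,0,-40,0,0,0,60]],
])

```text
time: 6.87
eef_pos: [0.5529, 0.0407, 0.0939]
orientation: [-179.9, -0.4, -179.1]
contact_force: [1.0, 0.3, 0.4]
opening: 0.0651
gripper_force: 0.0
```

>>> arm_command([
  [[30,0,-40,0,0,0,60],[60,0,-80,0,0,0,60],[90,0,-120,0,0,0,60],[120,0,-160,0,0,0,60],[140,0,-180,0,0,0,60],[160,0,-190,0,0,0,60],[180,0,-190,0,0,0,60],[180,0,-190,0,0,0,60]],
])

```text
time: 7.53
eef_pos: [0.3737, 0.0379, 0.2882]
orientation: [179.8, 0.1, -179.1]
contact_force: [0.1, -0.1, -0.5]
opening: 0.0654
gripper_force: 0.0
```

```bash
python3 top.py t2; python3 sc.py s3
```

```text
[0.37533783 0.03815426 0.28758308] -179.08235333122667 [-0.37569559  0.06912514 -0.48573678] 7.5833
[[247. 181.]
 [291. 182.]]
(320, 242, 21, 30) 475.0
(247, 182, 45, 33) 1352.5
(0, 166, 29, 40) 205.5
(295, 146, 22, 28) 528.0
(489, 80, 40, 29) 377.0
(371, 79, 55, 31) 602.0
(93, 71, 61, 34) 894.5
(266, 13, 32, 33) 382.5
[0.37533783 0.03815426 0.28758308] [-0.37569559  0.06912514 -0.48573678] 7.5833
px [301.80809888 202.27970608]
extent [ 0.00630311 -0.31502153] [0.99413594 0.86254843]
[[ 2.100e+02  1.700e+02  3.188e-01 -3.150e-01]
 [ 2.110e+02  3.160e+02  9.926e-01 -6.180e-02]
 [ 5.590e+02  3.790e+02  9.896e-01  6.489e-01]
 [ 5.590e+02  3.280e+02  8.423e-01  6.839e-01]
 [ 5.110e+02  2.570e+02  5.942e-01  6.263e-01]
 [ 5.180e+02  2.380e+02  4.951e-01  6.607e-01]
 [ 5.590e+02  2.390e+02  4.715e-01  7.718e-01]
 [ 5.590e+02  1.930e+02  1.843e-01  8.400e-01]
 [ 5.560e+02  1.980e+02  2.227e-01  8.221e-01]
 [ 5.480e+02  1.970e+02  2.222e-01  7.984e-01]
 [ 5.190e+02  1.810e+02  1.280e-01  7.278e-01]
 [ 5.530e+02  1.700e+02  6.300e-03  8.625e-01]
 [ 3.780e+02  1.700e+02  1.673e-01  2.557e-01]

[... 1877 characters left out ...]
1]
 [ 3.770e+02  2.240e+02  5.218e-01  2.733e-01]
 [ 3.770e+02  2.290e+02  5.483e-01  2.749e-01]
 [ 4.250e+02  2.430e+02  5.852e-01  4.069e-01]
 [ 4.240e+02  2.200e+02  4.650e-01  4.068e-01]
 [ 4.290e+02  2.080e+02  3.904e-01  4.233e-01]
 [ 4.190e+02  2.020e+02  3.606e-01  3.938e-01]
 [ 3.680e+02  1.860e+02  2.956e-01  2.304e-01]
 [ 3.600e+02  1.710e+02  1.916e-01  1.947e-01]
 [ 3.500e+02  1.730e+02  2.160e-01  1.623e-01]
 [ 3.450e+02  1.830e+02  2.941e-01  1.539e-01]
 [ 3.260e+02  1.740e+02  2.450e-01  8.240e-02]
 [ 2.920e+02  1.700e+02  2.452e-01 -3.790e-02]]
far (array([-0.01088058,  0.99227657]), np.float64(0.6233867508300226), np.float64(0.991841349646967), 44)
y mid 0.27376345253107826
```

View pics/t2c.png

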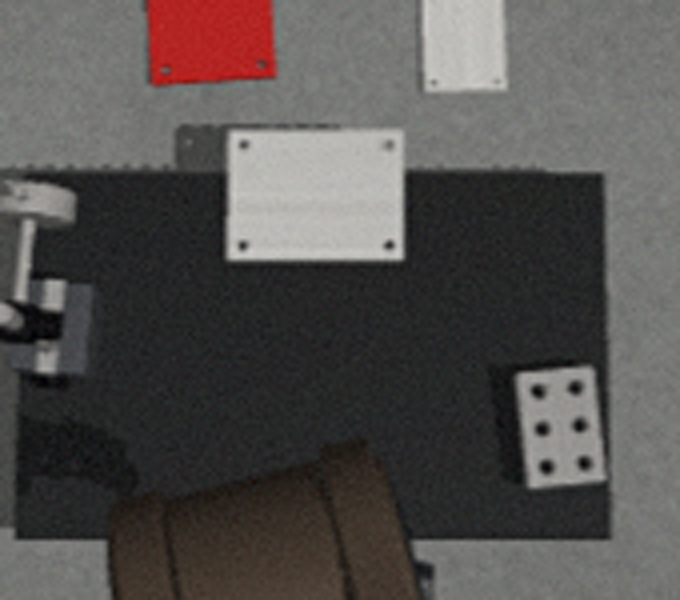

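The plate now sticks out past the far edge, square. In the crop its front is at row 129 and the granite edge at row 172. The block and gauge have not moved. I'll check the numbers.

Run:
```python
from h import *
D=np.load("t2.npz");g=D["p"].astype(int).mean(2);c=cam("top")
C=edgefit(g,c,range(252,288),np.arange(175,190),143,.068,True);N=edgefit(g,c,range(252,288),np.arange(205,225),110,.068,False)
G=edgefit(g,c,range(300,335),np.arange(180,205),70,.062,False);print(C,N,G)
for k in(C,N,G):print(np.polyval(k[0],.039))
```

```text
(array([-0.04012261,  0.67966533]), np.float64(2.2976237273063242), np.float64(0.47286342412207666)) (array([-0.01632504,  0.58812094]), np.float64(0.9352730423352762), np.float64(2.626226439215302)) (array([0.00318274, 0.65285687]), np.float64(-0.18235667034672817), np.float64(0.5627523745157114))
0.6781005513491424
0.587484268217048
0.6529809918647491
```

Run:
```python
from h import *
s=robot.sense();p,d=robot.camera("wrist");c=cam("wrist",s);g=p.astype(int).mean(2);cv2.imwrite("pics/w9.png",p[:,:,::-1])
print(w2px([[.588,.04,.068],[.679,.04,.068],[.588,.09,.068],[.588,-.01,.068],[.65,.13,.062],[.65,-.05,.062]],c).round())
```

```text
[[273. 343.]
 [272. 404.]
 [316. 344.]
 [230. 343.]
 [345. 383.]
 [199. 381.]]
```

View pics/w9.png

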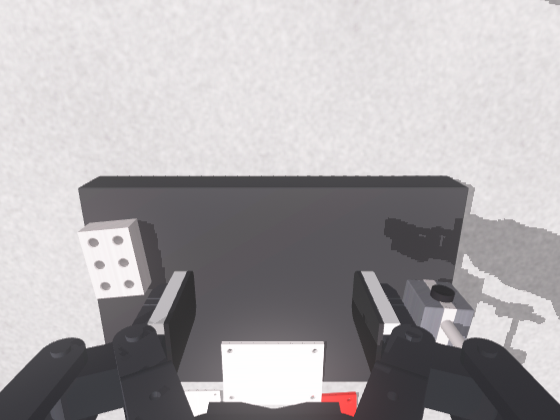

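Run:
```python
from h import *
s=robot.sense();p=cv2.imread("pics/w9.png");g=p.astype(int).mean(2);c=cam("wrist",s)
N=edgefit(g,c,range(226,320,3),np.arange(330,350),170,.068,True)
G=edgefit(g,c,list(range(200,218,2))+list(range(328,350,2)),np.arange(370,392),130,.062,True)
print(N,G,"overhang",np.polyval(N[0],.04)+.09-np.polyval(G[0],.04))
```

```text
(array([-0.01545626,  0.58439995]), np.float64(0.8855079262931229), np.float64(0.021296063032240145)) (array([-0.01774749,  0.64859247]), np.float64(1.016749742636417), np.float64(0.09450415191020987)) overhang 0.02589913108149622
```

That threshold catches the bottom edge of the plate's bright near face. Taken at z = 0.062 the edge shifts about +4.7 mm, so the overhang is about 30 mm, and the plate is square to within 0.2°. The arm is clear, so I hand in.

```bash
python3 -c "
from station import robot
print(robot.finish_job())"
```

```text
the job is handed in; nothing more can be done
None
```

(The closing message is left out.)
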